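# Lock out the tool grinder: stop, isolate, hang the lockout plate

## Robot

A 7-joint arm with a two-finger parallel gripper is mounted at the origin on the work surface. World frame = base frame: x ahead of the robot, y to its left, z up, the work surface at z = 0. Lengths are in mm, angles in rad, forces in N, time in s.
With the tool pointing down it reaches from about 400 to 875 mm from the base axis. Payload 19.3 kg.
Tool frame: the origin (TCP) lies midway between the tips of the shut fingers; the grasp point (between the pads) lies 19 mm behind it; z points along the fingers, y is the line along which they close (so a half turn about z gives the same grasp; the last joint's range is limited). The gripper opens to 85 mm and grips with 20 to 120 N. Pads are 22 mm wide; open, the fingers measure 114 mm over their backs; the gripper's body (76 mm by 85 mm) begins 54 mm behind the grasp point. The pads swing forward as they close: fully open they stand 13 mm farther back than shut.
Start: joints at [1.061, 0.521, -0.036, 1.599, 0.021, 1.021, -0.113], TCP at [266.071, -565.527, 231.291] pointing down, gripper open.
Joint ranges: [-2.91, 2.91], [-0.3, 2.13], [-1.5, 1.42], [0.17, 2.43], [-1.26, 4.41], [0.16, 1.93], [-2.52, 2.52]. Speed limits (rad/s): [1.89, 1.89, 2.39, 2.39, 3.01, 3.01, 3.01].

## Interface

Orientations are given as a unit quaternion [w, x, y, z].
In Python, from cell import manip gives the robot as it stands. The module is installed in compiled form; this text tells all that it offers.
- The arm moves only by the shell command python3 -m handwheel 'ROWS'. ROWS is JSON, a list of rows, each a list of 3 entries, a list of its own where there are three numbers: the shift along the tool's x, y, z normalised to -1 to 1, where 1 is 0.02 m, then the turn, a rotation vector about the tool's x, y, z normalised to -1 to 1, where 1 is 360 degrees, then the closure, from 0 (fully open) to 1 (shut). A call has 1 to 12 rows; each row shifts and turns the commanded pose from where the row before left it, along the tool's axes as they then stand; what a row does not reach is not made up. A row lasts 1/10 s, in which the tool goes at most 50 mm and 8.59 degrees, less where a joint would pass 70% of its speed; a pose out of reach is approached as far as the arm can. A call with a number of a shift or a turn outside -1 to 1 is refused whole. A call with a gripper value outside its range is refused whole. The fingers move at their own pace and stop on an object; the grip force is fixed at half the most. Time passes only in rows, so rows that do not move let the fingers close. It gives the time, the measured TCP pose, the force, the opening and the grip force at its end, in the units of the state.
- manip.sense(): the state, without advancing time (a new reading comes with each control period).
- manip.camera(name): name is "side" or "top" or "wrist"; returns the picture (384x512x3 uint8, red, green, blue); there is no depth.
- manip.camera_model(name): a dict with "mtx" (3x3 intrinsics, pixels), "T" (4x4, takes a point from camera to world coordinates). Camera axes: x right, y up, looking along -z (the intrinsics and any distortion apply to the point x, -y, -z); pixel columns grow to the right and rows downward; lengths in mm; the calibration is good to about 2 mm. A picture is of the moment at which its call begins: read the wrist's pose just before it. camera_model takes no time and is no camera call; for the wrist camera it gives the pose at the moment of the call.
- manip.finish_job(): hands the job in; it is judged then, once.
Trained networks look in the newest picture that a camera, given by its name, has taken for a name from the list of things; names that differ only in an ending like _2 or _b are one class to them, and where a whole thing is asked for, a point or a joint stands for the part that bears it (a point fixed in the world has none). Each returns a list of dicts, best first, with "confidence" (0 to 1); they miss things now and then, are a little off and sometimes report something else, mostly with a low value. They report only what shows in the picture. A call takes as long as a camera call. They do not tell look-alikes from the thing itself.
- manip.boxes_of(thing, camera): "at" ([x, y, z] in mm, in world coordinates, good to about 4 mm: the middle of the surface that is visible of it).
- manip.trace(thing, camera): "mask" (384x512 bool, what is visible of it).
- manip.place_of(thing, camera): "at" ([x, y, z] in mm, in world coordinates, good to about 4 mm: a listed point, or the origin of a listed thing).
The state is a dict: "clock": time; "joint_pos": joint angles; "qvel": joint speeds; "tau": joint torques, N m; "tool_pos": TCP position; "ee_rot": TCP orientation; "contact_force": force on the tool from outside, world axes, zero at the start; "ft_torque": the same for the moment, N m; "finger_gap": opening from 0.0 (shut) to 1.0 (fully open); "gripper_force": force on a finger pad.
Only numpy, scipy, OpenCV 4.12 (cv2) and the standard library are available. Lean on these libraries where they do the work, as an engineer would, in place of code of your own. Each camera call takes 0.05 s, during which the arm holds its last target. There are 200 camera calls.

## Task

Make the tool grinder safe for service: press the round stop button on its control box all the way down, then push the isolator lever fully over to its far side. Then lift the lockout plate (the one with the large round eye) out of the slotted stand and hang it by its eye on the hook beside the control box, gently, without forcing it against the hook or the box. Leave it hanging still, and leave the other two plates in their slots and everything else on the bench where it is.

Things in the scene. Friction and masses are not known exactly. Their poses are not given: they have to be found in the camera images.
- station: control station, fixed to the bench: grey control box 140 (x) x 240 (y) x 80 mm high, its y side spans -140 to +100 mm, with the stop button and isolator lever on top; at y = +160 mm stands a steel column (22 mm thick, top at 216 mm, at x = +50 mm) carrying the hook. Origin: on the bench surface under x = y = 0; x points to the back (away from the robot at yaw 0), y to the left, z up.
- hook_mid (a point): point on the hook's bar, 35 mm from where the bar turns up. The hook is a 9 mm thick round steel bar, level, at 200 mm height, that leaves the column 39 mm behind this point (+x of the station) and runs towards -x of the station; from 35 mm to 50 mm before this point it bends up, its end rising 13 mm (axis) above the bar. Axes as station.
- stop_top (a point): centre of the top of the round stop button (black mushroom, 40 mm across) on the control box at the right (-y) end. Pressed straight down.
- stop (a joint): travel of the stop button: 0 is up, 0.006 m is fully down; it springs back up; about 5 N to press.
- isolator_tip (a point): tip of the isolator lever (black, 80 mm long, standing on a small block in the middle of the control box). It moves with the lever.
- isolator (a joint): angle of the isolator lever: at 0 it leans 0.5 rad towards -x of the station (robot side), at 1.0 it leans 0.5 rad towards +x (far side); stays where it is left.
- tag: lockout plate: flat aluminium, upright in one of the stand's slots, 170 mm tall (z), 64 mm wide (y), 8 mm thick (x), about 200 g; one round eye of 34 mm right through along x, centre 113 mm above the bottom edge, in a round head 62 mm across; above it, from 140 to 170 mm, a grip tab 44 mm wide. Origin: centre of the bottom edge. Either face may hang to the front.
- tag_eye (a point): centre of the lockout plate's eye, 57 mm below its top edge; axes as tag.
- stand: wooden stand fixed to the bench, 75 (x) x 300 (y) x 45 mm high, with three slots 33 mm deep, 11 mm (x) by 67 mm (y), at y = -98, 0 and +98 mm; each holds one upright plate, in any order. Origin: centre of its underside.
- fork_gauge: flat aluminium gauge 110 x 64 x 8 mm with an open notch in its top edge and no hole; starts upright in one of the stand's slots. Origin: centre of its bottom edge, z up along its length, x along its thickness. Leave alone.
- small_hole_plate: flat aluminium plate 110 x 64 x 8 mm with only a small 10 mm hole near its top; starts upright in one of the stand's slots. Origin and axes like the fork gauge. Leave alone.
- grinding_wheel: white grinding wheel lying flat, 100 mm across, 16 mm thick, 20 mm bore. Origin: centre of its underside. Leave alone.
- screwdriver: screwdriver lying on the bench near the robot, about 200 mm long. Leave alone.
- oil_bottle: grey oil bottle, 56 mm across, 130 mm tall, standing. Origin: centre of its underside. Leave alone.
- parts_cup: open steel cup, 70 mm across, 70 mm tall, standing. Origin: centre of its underside. Leave alone.
- bar_stock: short round steel bar lying behind the stand, 28 mm thick, 120 mm long. Leave alone.
- wrench: open-ended steel wrench lying behind the right end of the stand. Leave alone.
There are look-alikes about, which are no part of the job. What is shaped like the tag but green or red is not meant.

How it is judged (in metres and radians):
On the way, in this order (a step that is already met when the one before it is completed fails the run):
1. stop button pressed all the way down (value of joint stop above 0.0045 m), for 0.05 s.
2. isolator lever pushed fully over (value of joint isolator above 0.85 rad), for 0.2 s.
3. lockout plate lifted clear out of its slot (z of tag in the frame of stand above 0.05 m), for 0.1 s.
At the end, for the whole second after the job is handed in: Plate hangs by its eye on the hook bar: eye centre within 36 mm of the bar's middle along it, 12 mm sideways, 4 to 18 mm below its axis; upright within 0.3 rad and still (0.05 m/s, 0.5 rad/s); lever past 0.85 rad; all other loose things within 20 mm of their start (x of tag_eye in the frame of hook_mid between -0.036 and 0.036 m and y of tag_eye in the frame of hook_mid between -0.012 and 0.012 m and z of tag_eye in the frame of hook_mid between -0.018 and -0.004 m and angle between tag's own z axis and vertical below 0.3 rad and value of joint isolator above 0.85 rad and linear speed of tag below 0.05 m/s and angular speed of tag below 0.5 rad/s and distance of each of fork_gauge, small_hole_plate, grinding_wheel, screwdriver, oil_bottle, parts_cup, bar_stock, wrench from where it was at the start of the episode below 0.02 m); the robot touches nothing.
It fails at once if the lockout plate is forced against the hook or control box (over 25 N) (contact force between tag and station above 25 N).
It fails at once if another plate or a bystander is disturbed (moved over 30 mm) (distance of any of fork_gauge, small_hole_plate, grinding_wheel, screwdriver, oil_bottle, parts_cup, bar_stock, wrench from where it was at the start of the episode above 0.03 m).
It also fails if it takes over 67 s, if anything falls off the work surface, if the arm or the gripper's body presses on something with over 40 N, if the wrist force passes 120 N, or if a joint passes its speed limit or range.

## Working session

There is one attempt and no reset: what is moved stays moved. The work goes in short steps, Python scripts to look and compute and a shell command to move; the robot and the scene stay as the last step left them, time stands still between calls to the robot, and variables do not carry over. Pictures are saved under pics/ and viewed, at most 10 in all, crops included, and the job is handed in when it is done.

```bash
mkdir -p pics; cat > h.py <<'E'
from cell import manip
import numpy as np, cv2
from scipy.spatial.transform import Rotation as R
def save(img,n,s=1): cv2.imwrite('pics/'+n,cv2.cvtColor(cv2.resize(img,None,fx=s,fy=s,interpolation=cv2.INTER_CUBIC),cv2.COLOR_RGB2BGR))
def ray(cam,uv,m=None):
    m=m or manip.camera_model(cam);K=np.array(m['mtx']);T=np.array(m['T'])
    d=np.linalg.inv(K)@[uv[0],uv[1],1];d=T[:3,:3]@(d*[1,-1,-1]);return T[:3,3],d/np.linalg.norm(d)
def proj(cam,p,m=None):
    m=m or manip.camera_model(cam);K=np.array(m['mtx']);T=np.linalg.inv(np.array(m['T']))
    c=(T@[*p,1])[:3]*[1,-1,-1];c=K@c;return c[:2]/c[2]
def tri(rays):
    A=sum(np.eye(3)-np.outer(d,d) for o,d in rays);b=sum((np.eye(3)-np.outer(d,d))@o for o,d in rays);return np.linalg.solve(A,b)
E
python3 - <<'E'
from h import *
s=manip.sense();print({k:np.round(v,3).tolist() for k,v in s.items()})
for c in ('side','top'):
    im=manip.camera(c);save(im,f'{c}0.png',1.5);m=manip.camera_model(c);print(c,np.round(m['T'],2).tolist(),np.round(m['mtx'],1).tolist(),[k for k in m])
    for t in ['station','hook_mid','stop_top','isolator_tip','tag','tag_eye','stand','fork_gauge','small_hole_plate']:
        print(t,[(np.round(r['at']).tolist(),round(r['confidence'],2),np.round(proj(c,r['at'])*1.5).tolist()) for r in manip.place_of(t,c)[:3]])
E
```

```text
{'clock': 0.0, 'joint_pos': [1.061, 0.522, -0.036, 1.6, 0.021, 1.021, -0.113], 'qvel': [-0.002, 0.001, -0.001, -0.0, 0.0, -0.0, -0.001], 'tau': [0.0, -92.71, 1.979, -36.992, 0.018, 0.009, 0.0], 'tool_pos': [265.932, -565.24, 230.729], 'ee_rot': [-0.001, 0.976, 0.218, -0.0], 'contact_force': [0.133, 0.18, 0.304], 'ft_torque': [0.025, 0.009, 0.068], 'gripper_force': 0.0, 'finger_gap': 1.0}
side [[0.87, 0.32, -0.38, -109.14], [-0.5, 0.56, -0.66, -1147.21], [0.0, 0.76, 0.64, 1280.21], [0.0, 0.0, 0.0, 1.0]] [[470.3, 0.0, 255.7], [0.0, 470.3, 184.3], [0.0, 0.0, 1.0]] ['mtx', 'T']
station []
hook_mid [([518.0, 305.0, 197.0], 0.69, [316.0, 208.0])]
stop_top []
isolator_tip [([524.0, 140.0, 176.0], 0.51, [347.0, 246.0])]
tag [([364.0, -382.0, -0.0], 0.6, [396.0, 463.0]), ([478.0, -376.0, 14.0], 0.45, [439.0, 435.0]), ([471.0, -495.0, -3.0], 0.42, [467.0, 482.0])]
tag_eye [([477.0, -371.0, 126.0], 0.6, [440.0, 401.0]), ([468.0, -496.0, 112.0], 0.48, [471.0, 450.0])]
stand []
fork_gauge []
small_hole_plate []
top [[0.02, 0.98, -0.19, 296.6], [-1.0, 0.02, -0.0, -7.77], [0.0, 0.19, 0.98, 1310.69]
[... 238 characters left out ...]
0], 0.65, [314.0, 275.0]), ([475.0, -372.0, 127.0], 0.64, [575.0, 311.0]), ([571.0, 55.0, 104.0], 0.59, [360.0, 261.0])]
isolator_tip [([521.0, 136.0, 177.0], 0.48, [315.0, 278.0])]
tag [([470.0, -494.0, 2.0], 0.97, [614.0, 323.0]), ([474.0, -373.0, 11.0], 0.82, [559.0, 320.0]), ([366.0, -385.0, 4.0], 0.67, [565.0, 370.0])]
tag_eye [([366.0, -382.0, 117.0], 0.91, [581.0, 368.0]), ([476.0, -373.0, 126.0], 0.8, [575.0, 311.0]), ([475.0, -496.0, 117.0], 0.67, [636.0, 314.0])]
stand [([487.0, -274.0, -4.0], 0.57, [512.0, 314.0])]
fork_gauge [([487.0, -276.0, 13.0], 0.47, [514.0, 313.0]), ([713.0, -218.0, 0.0], 0.42, [486.0, 213.0])]
small_hole_plate [([498.0, -179.0, 8.0], 0.55, [469.0, 307.0])]
```

View pics/side0.png

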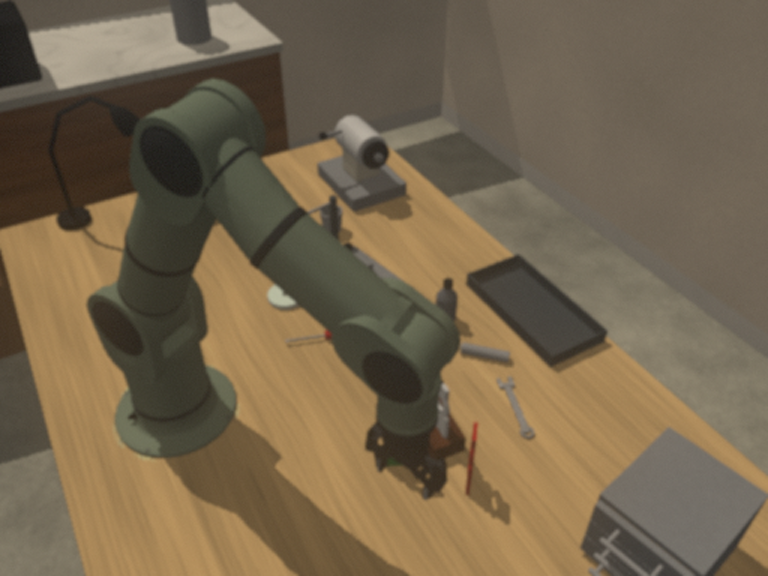

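View pics/top0.png

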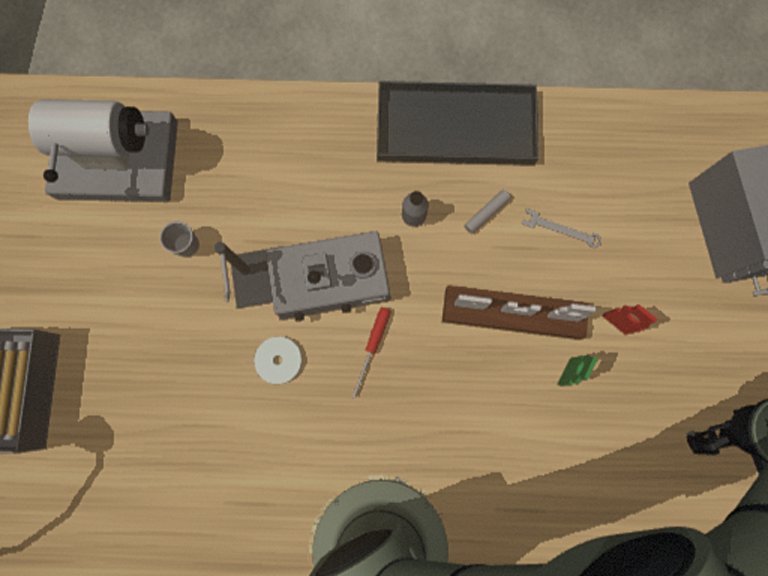

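The top view shows the control box at (330,272), with the black stop button at (364,264), the lever at (315,275) and the hook at (225,270). The stand is at (517,310).

These could be taken for the lockout plate:
- right slot, tall, at (575,311)
- middle slot plate at (520,309)
- left slot plate at (470,300)
- green free-standing plate at (577,370)
- red free-standing plate at (630,318)

I choose the tall aluminium plate in the right slot and will check it with the wrist camera.

```bash
python3 -m handwheel '[[[0,0,-1],[0,0,-0.023],0],[[0,0,-1],[0,0,-0.023],0],[[0,0,-1],[0,0,-0.023],0],[[0,0,-1],[0,0,-0.023],0],[[0,0,-1],[0,0,-0.023],0],[[0,0,-1],[0,0,-0.023],0],[[0,0,-1],[0,0,-0.023],0],[[0.5,1,-1],[0,0,0],0],[[0.5,1,-1],[0,0,0],0],[[0.5,1,0],[0,0,0],0],[[0.5,1,0],[0,0,0],0],[[0.5,1,0],[0,0,0],0]]'
cat >> h.py <<'E'
def go(target,psi):
    "shift in units of 20 mm in the tool axes after turning to heading psi (deg), and turn needed"
    s=manip.sense();q=s['ee_rot'];Rm=R.from_quat([q[1],q[2],q[3],q[0]]).as_matrix()
    h=np.degrees(np.arctan2(Rm[1,0],Rm[0,0]));d=np.array(target)-s['tool_pos']
    p=np.radians(psi);X=np.array([np.cos(p),np.sin(p),0]);Y=np.array([np.sin(p),-np.cos(p),0])
    print('t',round(s['clock'],2),'pos',np.round(s['tool_pos'],1),'h',round(h,2),'tilt',np.round(Rm[:2,2],3),'shift20',np.round([d@X/20,d@Y/20,-d[2]/20],2),'turn360',round(-(psi-h)/360,4))
E
python3 - <<'E'
from h import *
go([420,-372,420],83)
s=manip.sense();m=manip.camera_model('wrist');T=np.array(m['T']);q=s['ee_rot'];Rm=R.from_quat([q[1],q[2],q[3],q[0]]).as_matrix()
print(np.round(Rm.T@(T[:3,3]-s['tool_pos']),1),np.round(Rm.T@T[:3,:3],3),np.round(m['mtx'],1)); print(np.round(s['joint_pos'],2))
E
```

```text
clock: 2.2
tool_pos: [372.1, -527.5, 411.4]
ee_rot: [0.0, 0.748, 0.664, -0.0]
contact_force: [-0.9, -0.1, -1.5]
finger_gap: 1.004
gripper_force: 0.0
t 2.2 pos [ 372.1 -527.5  411.4] h 83.15 tilt [ 0. -0.] shift20 [ 8.01  1.43 -0.43] turn360 0.0004
[  72.4    0.2 -142.9] [[ 0.     0.959  0.283]
 [ 1.    -0.     0.   ]
 [ 0.     0.283 -0.959]] [[313.1   0.  255.3]
 [  0.  313.1 192.6]
 [  0.    0.    1. ]]
[ 1.04  0.45 -0.28  1.26  0.12  1.44  0.65]
```

```bash
python3 -m handwheel '[[[1,0.3,0],[0,0,0],0],[[1,0.3,0],[0,0,0],0],[[1,0.3,0],[0,0,0],0],[[1,0.3,0],[0,0,0],0],[[1,0.3,0],[0,0,0],0],[[1,0.3,0],[0,0,0],0],[[0,0,0],[0,0,0],0],[[0,0,0],[0,0,0],0]]' >/dev/null
cat >> h.py <<'E'
def look(n,things,k=4):
    m=manip.camera_model('wrist');im=manip.camera('wrist');save(im,n+'.png',1.5)
    np.save('pics/'+n+'.npy',{'m':m,'im':im},allow_pickle=True)
    for t in things:
        print(t,[(np.round(r['at'],1).tolist(),round(r['confidence'],2),np.round(proj('wrist',r['at'],m)).tolist()) for r in manip.place_of(t,'wrist')[:k]])
    return im,m
E
python3 -c "
from h import *
go([460,-320,420],83)
look('w1',['tag_eye','tag','stand','small_hole_plate','fork_gauge'])"
python3 -m handwheel '[[[1,0.3,0],[0,0,0],0],[[1,0.3,0],[0,0,0],0],[[1,0.3,0],[0,0,0],0],[[1,0.3,0],[0,0,0],0],[[1,0.3,0],[0,0,0],0],[[0,0,0],[0,0,0],0],[[0,0,0],[0,0,0],0]]' >/dev/null
python3 -c "
from h import *
go([460,-320,420],83)
look('w2',['tag_eye','tag','stand','small_hole_plate','fork_gauge'])"
```

```text
t 3.0 pos [ 421.4 -413.   411.5] h 83.18 tilt [-0. -0.] shift20 [ 4.85  1.35 -0.43] turn360 0.0005
tag_eye [([358.8, -384.2, 112.9], 0.91, [208.0, 138.0]), ([468.7, -492.6, 114.7], 0.72, [293.0, 203.0]), ([476.0, -372.2, 127.9], 0.68, [292.0, 120.0])]
tag [([475.1, -370.0, 13.0], 0.72, [284.0, 114.0]), ([470.6, -496.2, -2.1], 0.64, [287.0, 185.0]), ([367.2, -389.3, -0.7], 0.61, [223.0, 133.0])]
stand [([490.1, -274.9, 0.4], 0.85, [287.0, 53.0])]
small_hole_plate []
fork_gauge [([486.5, -273.5, 10.9], 0.89, [285.0, 52.0])]
t 4.0 pos [ 463.  -317.5  411.3] h 83.17 tilt [-0. -0.] shift20 [-0.14 -0.13 -0.43] turn360 0.0005
tag_eye [([477.9, -370.2, 129.0], 0.89, [270.0, 191.0]), ([467.2, -493.9, 111.7], 0.78, [271.0, 263.0]), ([364.0, -384.1, 115.4], 0.63, [194.0, 206.0])]
tag [([473.3, -372.9, 11.0], 0.86, [265.0, 174.0]), ([471.8, -497.9, -1.5], 0.74, [271.0, 235.0]), ([367.3, -387.6, 3.9], 0.69, [208.0, 188.0])]
stand [([486.5, -272.7, -0.5], 0.59, [266.0, 115.0]), ([484.3, -274.8, 15.1], 0.58, [265.0, 117.0])]
small_hole_plate [([493.2, -175.9, 13.0], 0.65, [264.0, 53.0])]
fork_gauge [([485.4, -274.1, 13.8], 0.56, [265.0, 117.0])]
```

View pics/w2.png

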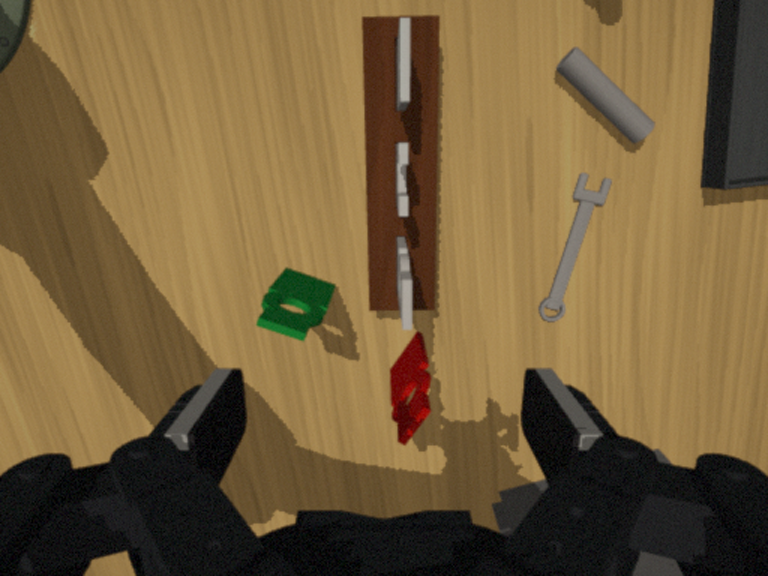

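```bash
python3 -c "
from h import *
a=np.load('pics/w1.npy',allow_pickle=True).item()['im'][60:180,190:350];b=np.load('pics/w2.npy',allow_pickle=True).item()['im'][140:260,190:350]
save(np.hstack([a,b]),'crop.png',2.5)"
python3 -m handwheel '[[[0,0,0],[0,0,-0.0202],0],[[0,0,0],[0,0,-0.0202],0],[[0,0,0],[0,0,-0.0202],0],[[1,0.55,0],[0,0,0],0],[[1,0.55,0],[0,0,0],0],[[1,0.55,0],[0,0,0],0],[[1,0.55,0],[0,0,0],0],[[1,0.55,0],[0,0,0],0],[[1,0.55,0],[0,0,0],0],[[1,0.55,0],[0,0,0],0],[[1,0.55,0],[0,0,0],0],[[1,0.55,0],[0,0,0],0]]' >/dev/null
python3 -m handwheel '[[[1,0.55,0],[0,0,0],1],[[1,0.55,0],[0,0,0],1],[[1,0.55,0],[0,0,0],1],[[1,0.55,0],[0,0,0],1],[[1,0.55,0],[0,0,0],1],[[1,0.55,0],[0,0,0],1],[[1,0.55,0],[0,0,0],1],[[0,0,0],[0,0,0],1],[[0,0,0],[0,0,0],1]]' >/dev/null
python3 -c "
from h import *
go([550,190,411],105)
look('w3',['station','hook_mid','stop_top','isolator_tip'])"
python3 -m handwheel '[[[1,0.2,0],[0,0,0],1],[[1,0.2,0],[0,0,0],1],[[1,0.2,0],[0,0,0],1],[[1,0.2,0],[0,0,0],1],[[1,0.2,0],[0,0,0],1],[[1,0.2,0],[0,0,0],1],[[1,0.2,0],[0,0,0],1],[[0,0,0],[0,0,0],1],[[0,0,0],[0,0,0],1]]' >/dev/null
python3 -c "
from h import *
go([550,190,411],105)
look('w4',['station','hook_mid','stop_top','isolator_tip'])"
```

```text
t 6.4 pos [550.4  37.2 411.1] h 104.99 tilt [-0. -0.] shift20 [7.39 1.96 0.01] turn360 -0.0
station []
hook_mid [([493.3, -176.7, 12.2], 0.5, [197.0, 245.0])]
stop_top [([566.0, 48.6, 106.1], 0.88, [268.0, 148.0])]
isolator_tip [([524.5, 136.5, 177.7], 0.87, [256.0, 72.0])]
t 7.55 pos [541.3 179.5 411.2] h 104.98 tilt [-0. -0.] shift20 [0.39 0.55 0.01] turn360 -0.0001
station [([554.5, 142.9, 0.3], 0.96, [257.0, 165.0])]
hook_mid [([515.7, 297.5, 201.0], 0.86, [261.0, 52.0]), ([399.4, 29.9, 2.6], 0.44, [160.0, 201.0])]
stop_top [([570.6, 49.2, 107.8], 0.77, [252.0, 238.0])]
isolator_tip [([525.7, 134.8, 176.4], 0.72, [234.0, 192.0])]
```

View pics/crop.png

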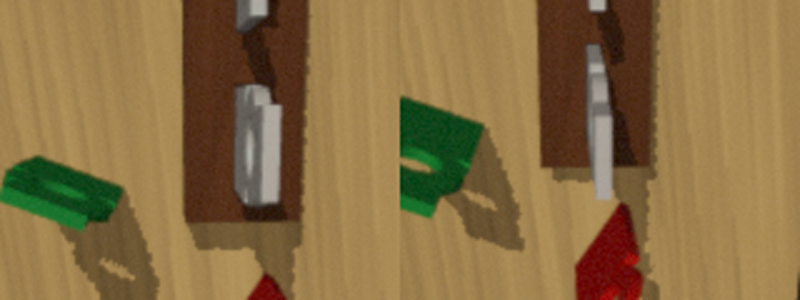

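View pics/w4.png

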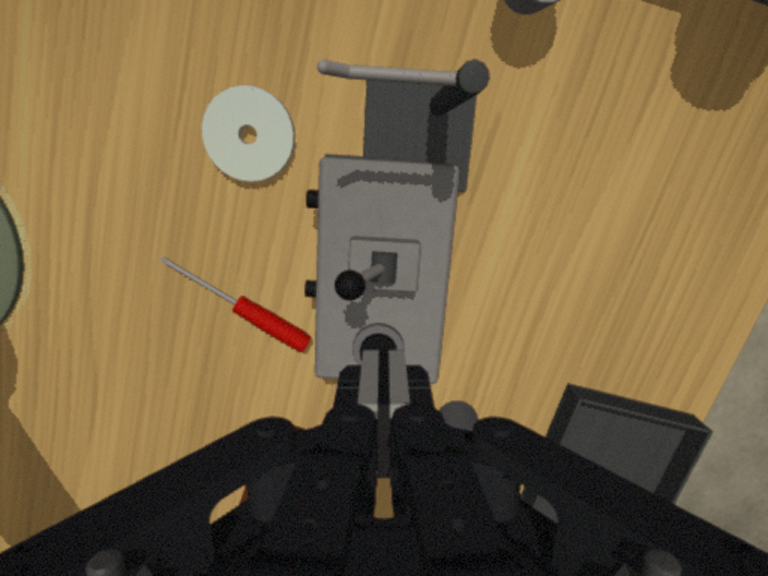

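```bash
python3 -c "
from h import *
m=np.load('pics/w4.npy',allow_pickle=True).item()['m']
def at(u,v,z):
    o,d=ray('wrist',(u/1.5,v/1.5),m);return o+d*(z-o[2])/d[2]
c=[at(*p,80) for p in [(322,156),(457,167),(316,376),(438,381)]]
print(np.round(c,1))
hk=[at(355,71,200),at(455,77,200)];print(np.round(hk,1),'tip',at(325,67,213),'col',at(472,76,216))
a=lambda p,q:np.degrees(np.arctan2(*(q-p)[1::-1]))
print(a(c[0],c[1]),a(c[2],c[3]),a(c[2],c[0]),a(c[3],c[1]),a(*hk),[np.linalg.norm(c[i]-c[j]) for i,j in [(0,1),(2,3),(0,2),(1,3)]])
a3=np.load('pics/w3.npy',allow_pickle=True).item()
save(a3['im'],'w3b.png',1.5)
"
```

```text
[[467.  228.8  80. ]
 [596.8 252.8  80. ]
 [513.2  -3.   80. ]
 [646.3  26.3  80. ]]
[[490.6 295.1 200. ]
 [558.5 309.3 200. ]] tip [471.90707236 290.60204734 213.        ] col [567.59404856 310.11106563 216.        ]
10.503065674254204 12.409661667863759 101.26931056479785 102.30826476801175 11.845701902813266 [np.float64(132.0264713755771), np.float64(136.24626174089448), np.float64(236.325772917073), np.float64(231.8867783945784)]
```

View pics/w3.png

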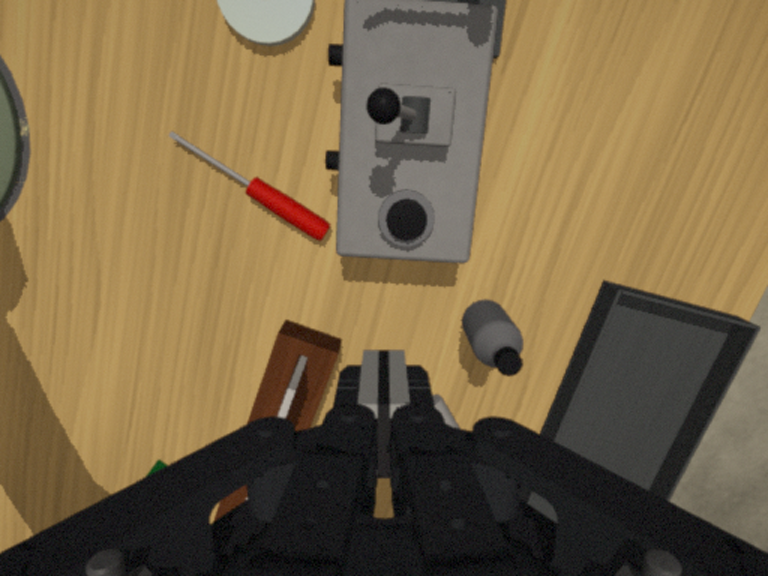

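```bash
python3 -c "
from h import *
m3=np.load('pics/w3.npy',allow_pickle=True).item()['m'];m4=np.load('pics/w4.npy',allow_pickle=True).item()['m']
r=lambda m,u,v:ray('wrist',(u/1.5,v/1.5),m)
o,d=r(m3,407,220);print('stop',o+d*(106-o[2])/d[2])
print('lever',tri([r(m3,384,105),r(m4,349,284)]))
go([568.5,50.5,125],101.7)"
```

```text
stop [570.49715683  51.30862924 106.        ]
lever [523.67697278 138.6064215  177.21687419]
t 7.8 pos [541.5 179.1 411.3] h 104.91 tilt [ 0. -0.] shift20 [-6.57  0.02 14.32] turn360 0.0089
```

```bash
python3 -m handwheel '[[[0,0.1,0],[0,0,0.009],1],[[-0.94,0,1],[0,0,0],1],[[-0.94,0,1],[0,0,0],1],[[-0.94,0,1],[0,0,0],1],[[-0.94,0,1],[0,0,0],1],[[-0.94,0,1],[0,0,0],1],[[-0.94,0,1],[0,0,0],1],[[-0.94,0,1],[0,0,0],1],[[0,0,1],[0,0,0],1],[[0,0,1],[0,0,0],1],[[0,0,1],[0,0,0],1],[[0,0,1],[0,0,0],1]]' >/dev/null
python3 -m handwheel '[[[0,0,1],[0,0,0],1],[[0,0,1],[0,0,0],1],[[0,0,0.5],[0,0,0],1],[[0,0,0],[0,0,0],1],[[0,0,0],[0,0,0],1]]'
python3 -c "
from h import *
go([570,51,110],101.7)"
```

```text
clock: 9.5
tool_pos: [570.3, 51.5, 142.0]
ee_rot: [0.0, 0.631, 0.776, 0.0]
contact_force: [0.0, 0.8, 1.2]
finger_gap: 0.001
gripper_force: 0.0
t 9.5 pos [570.3  51.5 142. ] h 101.72 tilt [0.001 0.   ] shift20 [-0.02 -0.02  1.6 ] turn360 0.0001
```

```bash
python3 -m handwheel '[[[0,0,1],[0,0,0],1],[[0,0,0.5],[0,0,0],1],[[0,0,0.15],[0,0,0],1],[[0,0,0.15],[0,0,0],1],[[0,0,0.15],[0,0,0],1],[[0,0,0],[0,0,0],1]]'; python3 -m handwheel '[[[0,0,0.1],[0,0,0],1],[[0,0,0.1],[0,0,0],1],[[0,0,0],[0,0,0],1]]'
```

```text
clock: 10.1
tool_pos: [570.0, 51.5, 102.4]
ee_rot: [0.0, 0.631, 0.776, 0.0]
contact_force: [-0.1, 0.8, 0.0]
finger_gap: -0.002
gripper_force: 0.0
clock: 10.4
tool_pos: [570.2, 51.6, 98.3]
ee_rot: [0.0, 0.631, 0.776, 0.0]
contact_force: [-0.8, 0.4, 3.2]
finger_gap: -0.002
gripper_force: 1.7
```

Contact has just begun (3 N), so I continue in small steps.

```bash
python3 -m handwheel '[[[0,0,0.1],[0,0,0],1],[[0,0,0.1],[0,0,0],1],[[0,0,0],[0,0,0],1]]'; python3 -m handwheel '[[[0,0,0.1],[0,0,0],1],[[0,0,0],[0,0,0],1]]';
```

```text
clock: 10.7
tool_pos: [570.4, 51.6, 95.7]
ee_rot: [0.001, 0.631, 0.776, 0.0]
contact_force: [-8.5, -2.9, 29.7]
finger_gap: 0.002
gripper_force: 14.7
clock: 10.9
tool_pos: [570.6, 51.7, 95.1]
ee_rot: [0.001, 0.631, 0.776, 0.0]
contact_force: [-18.2, -3.5, 58.3]
finger_gap: -0.001
gripper_force: 29.2
```

```bash
python3 -m handwheel '[[[0,0,-1],[0,0,0],1],[[0,0,-1],[0,0,0],1],[[0,-0.5,-1],[0,0,0],1],[[0,-1,-1],[0,0,0],1],[[0,-1,-1],[0,0,0],1],[[0.5,-1,-1],[0,0,0],1],[[1,0,0],[0,0,0],1],[[1,0,0],[0,0,0],1],[[1,0,0],[0,0,0],1],[[1,0,1],[0,0,0],1],[[0.2,0,1],[0,0,0],1],[[0,0,1],[0,0,0],1]]'
python3 -m handwheel '[[[0,0,0.3],[0,0,0],1],[[0,0,0],[0,0,0],1]]' >/dev/null
python3 -c "
from h import *
go([482.7,129.8,148],101.7);go([566,147,148],101.7)"
```

```text
clock: 12.1
tool_pos: [482.0, 130.3, 151.6]
ee_rot: [-0.0, 0.631, 0.776, 0.0]
contact_force: [0.8, -0.6, -0.7]
finger_gap: 0.002
gripper_force: 0.0
t 12.3 pos [481.9 129.2 145.8] h 101.74 tilt [-0.001 -0.   ] shift20 [ 0.02  0.04 -0.11] turn360 0.0001
t 12.3 pos [481.9 129.2 145.8] h 101.74 tilt [-0.001 -0.   ] shift20 [ 0.02  4.3  -0.11] turn360 0.0001
```

```bash
python3 -m handwheel '[[[0,0.5,0],[0,0,0],1],[[0,0.5,0],[0,0,0],1],[[0,0.5,0],[0,0,0],1],[[0,0.5,0],[0,0,0],1],[[0,0.5,0],[0,0,0],1],[[0,0.5,0],[0,0,0],1],[[0,0.4,0],[0,0,0],1],[[0,0,0],[0,0,0],1]]'
python3 -m handwheel '[[[0,0.3,0],[0,0,0],1],[[0,0.3,0],[0,0,0],1],[[0,0,0],[0,0,0],1]]'
python3 -c "
from h import *
manip.camera('wrist');print(manip.place_of('isolator_tip','wrist')[:2])
manip.camera('top');print(manip.place_of('isolator_tip','top')[:2])"
```

```text
clock: 13.1
tool_pos: [550.5, 143.3, 146.9]
ee_rot: [0.0, 0.631, 0.775, 0.001]
contact_force: [0.1, 0.8, -0.2]
finger_gap: 0.003
gripper_force: 0.0
clock: 13.4
tool_pos: [561.2, 145.7, 146.2]
ee_rot: [-0.0, 0.631, 0.776, 0.0]
contact_force: [-0.9, 0.0, -0.5]
finger_gap: -0.001
gripper_force: 0.0
[{'at': [592.1, 148.9, 171.1], 'confidence': 0.91}]
[]
```

```bash
python3 -m handwheel '[[[0,0.2,0],[0,0,0],1],[[0,0,0],[0,0,0],1]]'
python3 -m handwheel '[[[0,0.2,0],[0,0,0],1],[[0,0,0],[0,0,0],1]]'
python3 -c "
from h import *
im,m=look('w5',['isolator_tip'])"
```

```text
clock: 13.8
tool_pos: [562.6, 146.0, 145.8]
ee_rot: [-0.001, 0.631, 0.776, -0.002]
contact_force: [-14.7, -2.9, 6.9]
finger_gap: -0.0
gripper_force: 8.2
clock: 14.0
tool_pos: [563.4, 146.1, 145.5]
ee_rot: [-0.003, 0.631, 0.776, -0.005]
contact_force: [-39.5, -8.0, 23.1]
finger_gap: 0.003
gripper_force: 21.8
isolator_tip [([590.3, 149.0, 174.6], 0.86, [319.0, 288.0]), ([398.8, 29.8, 0.6], 0.6, [77.0, 255.0])]
```

```bash
python3 -m handwheel '[[[0,-0.6,0],[0,0,0],1],[[0,-0.4,-1],[0,0,0],1],[[0,0,-1],[0,0,0],1],[[0,0,-1],[0,0,0],1],[[0,0,-1],[0,0,0],1],[[0.5,0,-1],[0,0,0],1],[[1,0,-1],[0,0,0],1],[[1,0,-1],[0,0,0],1],[[1,0,-1],[0,0,0],1],[[1,0,-1],[0,0,0],1],[[0,0,0],[0,0,0],1],[[0,0,0],[0,0,0],1]]' >/dev/null
python3 -c "
from h import *
look('w6',['hook_mid','isolator_tip']);go([525,325,350],101.7)"
python3 -m handwheel '[[[1,-0.1,0],[0,0,0],1],[[1,-0.1,0],[0,0,0],1],[[1,-0.1,0],[0,0,0],1],[[1,-0.1,0],[0,0,0],1],[[1,-0.1,0],[0,0,0],1],[[0,0,0],[0,0,0],1],[[0,0,0],[0,0,0],1]]' >/dev/null
python3 -c "
from h import *
look('w7',['hook_mid','isolator_tip']);go([525,325,350],101.7)
a=[np.load(f'pics/{n}.npy',allow_pickle=True).item()['im'] for n in('w6','w7')]
save(np.hstack([a[0][:230,130:430],a[1][:300,130:430][-300:][0:230]]),'hk.png',1.3)"
```

```text
hook_mid [([514.3, 302.1, 201.6], 0.77, [253.0, 100.0])]
isolator_tip [([591.4, 149.4, 171.4], 0.79, [295.0, 262.0])]
t 15.45 pos [530.7 230.3 325.5] h 101.67 tilt [-0.001 -0.001] shift20 [ 4.7   0.68 -1.22] turn360 -0.0001
hook_mid [([516.3, 302.6, 201.7], 0.69, [267.0, 214.0])]
isolator_tip []
t 16.3 pos [501.  326.1 326.1] h 101.65 tilt [-0.    -0.001] shift20 [-0.3   1.16 -1.2 ] turn360 -0.0001
```

View pics/hk.png

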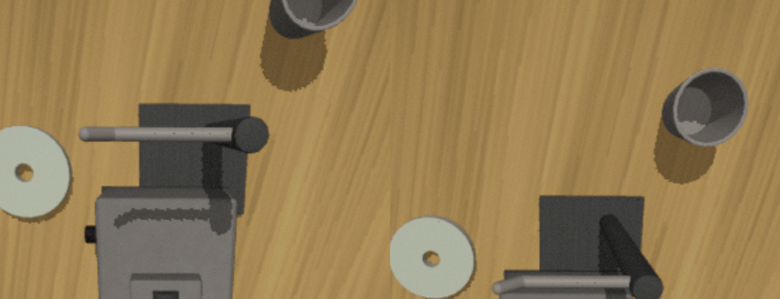

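```bash
python3 -c "
from h import *
M=[np.load(f'pics/{n}.npy',allow_pickle=True).item()['m'] for n in('w6','w7')]
P=dict(tip=((84,133),(110-8,287)),bend=((114,133.5),(134,282.5)),end=((233,134.5),(238,282)),col=((250,134),(255,287)))
P['tip']=((85,133),(110,287))
x=np.array([np.cos(np.radians(11.7)),np.sin(np.radians(11.7)),0])
for k,((a,b),(c,d)) in P.items():
    r=[ray('wrist',(a/1.3+130,b/1.3),M[0]),ray('wrist',(c/1.3+130,d/1.3),M[1])]
    z={'tip':213,'col':216}.get(k,200)
    print(k,np.round(tri(r),1),[np.round(o+e*(z-o[2])/e[2],1) for o,e in r])
"
```

```text
tip [471.2 291.1 214. ] [array([470.3, 290.9, 213. ]), array([471.8, 291. , 213. ])]
bend [486.8 294.  204.3] [array([486.1, 293.8, 200. ]), array([487. , 292.4, 200. ])]
end [559.2 308.3 201.4] [array([560.3, 308.6, 200. ]), array([558.7, 307.7, 200. ])]
col [568.  310.6 212. ] [array([567.6, 310.6, 216. ]), array([566.3, 311.9, 216. ])]
```

```bash
python3 -m handwheel '[[[0,0,0],[0,0,0.0173],0],[[0,0,0],[0,0,0.0173],0],[[0,0,0],[0,0,0.0173],0],[[-1,0.09,0],[0,0,0],0],[[-1,0.09,0],[0,0,0],0],[[-1,0.09,0],[0,0,0],0],[[-1,0.09,0],[0,0,0],0],[[-1,0.09,0],[0,0,0],0],[[-1,0.09,0],[0,0,0],0],[[-1,0.09,0],[0,0,0],0],[[-1,0.09,0],[0,0,0],0],[[-1,0.09,0],[0,0,0],0]]' >/dev/null
python3 -m handwheel '[[[-1,0.09,0],[0,0,0],0],[[-1,0.09,0],[0,0,0],0],[[-1,0.09,0],[0,0,0],0],[[-1,0.09,0],[0,0,0],0],[[-1,0.09,0],[0,0,0],0],[[-1,0.09,0],[0,0,0],0],[[-1,0.09,0],[0,0,0],0],[[-1,0.09,0],[0,0,0],0],[[-1,0.09,0],[0,0,0],0],[[-1,0.09,0],[0,0,0],0],[[-1,0.09,0],[0,0,0],0],[[-1,0.09,0],[0,0,0],0]]' >/dev/null
python3 -m handwheel '[[[-1,0.09,0],[0,0,0],0],[[-1,0.09,0],[0,0,0],0],[[-1,0.09,0],[0,0,0],0],[[-1,0.09,0],[0,0,0],0],[[-1,0.09,0],[0,0,0],0],[[-1,0.08,0],[0,0,0],0],[[-1,0.08,0],[0,0,0],0],[[-1,0.08,0],[0,0,0],0],[[-1,0.08,0.5],[0,0,0],0],[[-1,0.08,0.5],[0,0,0],0],[[-1,0.08,0.5],[0,0,0],0],[[-1,0.08,0.5],[0,0,0],0]]'
python3 -c "
from h import *
go([475.5,-371.5,250],83)"
```

```text
clock: 19.9
tool_pos: [477.9, -336.6, 285.4]
ee_rot: [-0.0, 0.749, 0.663, -0.0]
contact_force: [-0.4, 0.0, 0.3]
finger_gap: 0.996
gripper_force: 0.0
t 19.9 pos [ 477.9 -336.6  285.4] h 83.03 tilt [-0.  0.] shift20 [-1.75  0.1   1.77] turn360 0.0001
```

```bash
python3 -m handwheel '[[[-0.9,0.05,0.9],[0,0,0],0],[[-0.85,0.05,0.85],[0,0,0],0],[[0,0,0],[0,0,0],0],[[0,0,0],[0,0,0],0]]' >/dev/null
python3 -c "
from h import *
go([475.5,-371.5,149],83)
look('w8',['tag_eye','tag'])"
```

```text
t 20.3 pos [ 475.8 -370.3  250.8] h 83.02 tilt [-0.001  0.001] shift20 [-0.06 -0.01  5.09] turn360 0.0001
tag_eye [([361.8, -386.5, 110.9], 0.63, [139.0, 211.0]), ([465.9, -491.3, 114.9], 0.57, [260.0, 297.0])]
tag [([368.3, -389.6, 3.3], 0.93, [175.0, 185.0]), ([473.6, -373.3, 14.7], 0.86, [254.0, 164.0]), ([472.3, -495.1, -4.4], 0.86, [264.0, 247.0])]
```

View pics/w8.png

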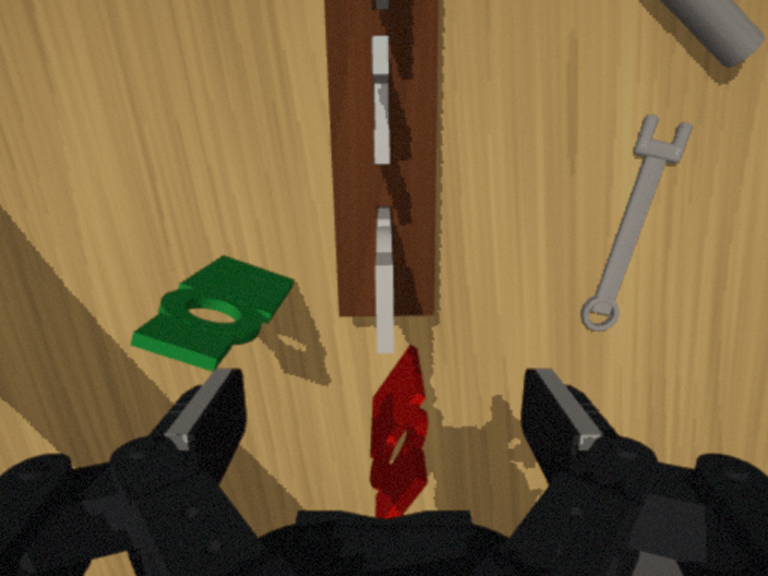

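```bash
python3 -c "
from h import *
m=np.load('pics/w8.npy',allow_pickle=True).item()['m']
for v in (264,352):
    o,e=ray('wrist',(384.5/1.5,v/1.5),m);print(o+e*(182-o[2])/e[2])
m2=np.load('pics/w2.npy',allow_pickle=True).item()['m']
print('top corner z by two views',tri([ray('wrist',(384.5/1.5,352/1.5),m),ray('wrist',(406/1.5,329/1.5),m2)]))
"
```

```text
[ 479.22472136 -348.61048973  182.        ]
[ 473.91044707 -392.49560948  182.        ]
top corner z by two views [ 473.83462366 -392.71650137  181.36667403]
```

```bash
python3 -m handwheel '[[[0,0.02,1],[0,0,0],0],[[0,0,1],[0,0,0],0],[[0,0,1],[0,0,0],0],[[0,0,1],[0,0,0],0],[[0,0,1],[0,0,0],0],[[0,0,0.1],[0,0,0],0],[[0,0,0],[0,0,0],0]]' 
python3 -m handwheel '[[[0,0,0],[0,0,0],1],[[0,0,0],[0,0,0],1],[[0,0,0],[0,0,0],1],[[0,0,0],[0,0,0],1],[[0,0,0],[0,0,0],1],[[0,0,0],[0,0,0],1],[[0,0,0],[0,0,0],1],[[0,0,0],[0,0,0],1]]'
```

```text
clock: 21.15
tool_pos: [476.7, -369.8, 149.9]
ee_rot: [0.0, 0.748, 0.663, 0.0]
contact_force: [-1.0, 0.3, 0.6]
finger_gap: 1.0
gripper_force: 0.0
clock: 21.95
tool_pos: [476.5, -370.1, 149.5]
ee_rot: [0.0, 0.749, 0.663, 0.0]
contact_force: [-1.1, 0.6, 4.7]
finger_gap: 0.087
gripper_force: 59.2
```

```bash
python3 -m handwheel '[[[0,0,-0.4],[0,0,0],1],[[0,0,-0.8],[0,0,0],1],[[0,0,-1],[0,0,0],1],[[0,0,-1],[0,0,0],1],[[0,0,-1],[0,0,0],1],[[0,0,-1],[0,0,0],1],[[0,0,-1],[0,0,0],1],[[0,0,-1],[0,0,0],1],[[0.3,0,0],[0,0,0],1],[[0.7,-0.1,0],[0,0,0],1],[[1,-0.19,0],[0,0,0],1],[[1,-0.19,0],[0,0,0],1]]'
python3 -m handwheel '[[[1,-0.19,0],[0,0,0],1],[[1,-0.19,0],[0,0,0],1],[[1,-0.19,0],[0,0,0],1],[[1,-0.19,0],[0,0,0],1],[[1,-0.19,0],[0,0,0],1],[[1,-0.19,0],[0,0,0],1],[[1,-0.19,0],[0,0,0],1],[[1,-0.19,0],[0,0,0],1],[[1,-0.19,0],[0,0,0],1],[[1,-0.19,0],[0,0,0],1],[[1,-0.19,0],[0,0,0],1],[[1,-0.19,0],[0,0,0],1]]' >/dev/null
python3 -m handwheel '[[[1,-0.19,0],[0,0,0],1],[[1,-0.19,0],[0,0,0],1],[[1,-0.19,0],[0,0,0],1],[[1,-0.19,0],[0,0,0],1],[[1,-0.19,0],[0,0,0],1],[[1,-0.19,0],[0,0,0],1],[[1,-0.19,0],[0,0,0],1],[[1,-0.19,0],[0,0,0],1],[[1,-0.19,0],[0,0,0],1],[[1,-0.19,0],[0,0,0],1],[[1,-0.2,0],[0,0,0],1],[[1,-0.2,0],[0,0,0],1]]'
python3 -c "
from h import *
go([432,283,231],83)"
```

```text
clock: 23.15
tool_pos: [473.4, -307.2, 292.0]
ee_rot: [-0.001, 0.748, 0.663, -0.0]
contact_force: [0.2, 1.0, -2.7]
finger_gap: 0.081
gripper_force: 58.6
clock: 25.55
tool_pos: [439.6, 179.3, 292.3]
ee_rot: [-0.0, 0.748, 0.663, -0.001]
contact_force: [-0.2, -0.6, -1.8]
finger_gap: 0.085
gripper_force: 58.6
t 25.55 pos [439.6 179.3 292.3] h 83.1 tilt [-0.002 -0.001] shift20 [ 5.1  -1.01  3.06] turn360 0.0003
```

```bash
python3 -m handwheel '[[[1,-0.2,0],[0,0,0],1],[[1,-0.2,0],[0,0,0],1],[[1,-0.2,0],[0,0,0],1],[[1,-0.2,0.5],[0,0,0],1],[[1,-0.2,0.5],[0,0,0],1],[[0,0,0.5],[0,0,-0.0171],1],[[0,0,0.5],[0,0,-0.0171],1],[[0,0,0.5],[0,0,-0.0171],1],[[0,0,0.5],[0,0,0],1],[[0,0,0],[0,0,0],1],[[0,0,0],[0,0,0],1],[[0,0,0],[0,0,0],1]]'
python3 -c "
from h import *
go([432,283,231],101.6)
im,m=look('w9',['hook_mid','tag_eye','tag'])
s=manip.camera('side')
for t in ('hook_mid','tag_eye'): print(t,[(np.round(r['at'],1),r['confidence']) for r in manip.place_of(t,'side')])
c=proj('side',[480,295,200]).astype(int);a=s[c[1]-75:c[1]+75,c[0]-75:c[0]+75]
b=np.zeros((300,560,3),np.uint8);b[:,:300]=cv2.resize(a,(300,300));b[:,300:]=im[60:360,130:390]
save(b,'w9c.png',1.4)"
```

```text
clock: 26.75
tool_pos: [433.4, 280.1, 233.7]
ee_rot: [0.0, 0.633, 0.774, 0.0]
contact_force: [0.1, -0.4, -1.5]
finger_gap: 0.087
gripper_force: 58.7
t 26.75 pos [433.4 280.1 233.7] h 101.44 tilt [0. 0.] shift20 [ 0.16 -0.04  0.13] turn360 -0.0005
hook_mid [([514.6, 299.4, 201.1], 0.93, [394.0, 221.0])]
tag_eye []
tag [([432.1, 277.1, 95.6], 0.97, [253.0, 184.0])]
hook_mid [(array([519.3, 305. , 198.6]), 0.76)]
tag_eye [(array([ 468.4, -492.6,  111.2]), 0.68), (array([ 364.3, -382.1,  113.4]), 0.64), (array([433.5, 277.9, 206.8]), 0.54)]
```

View pics/w9c.png

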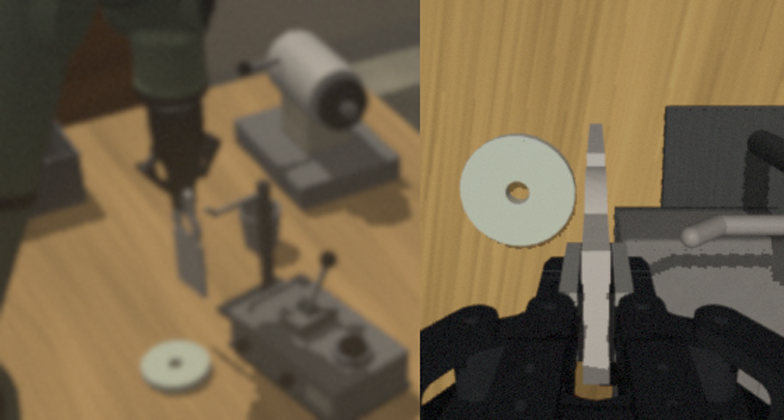

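```bash
python3 -m handwheel '[[[0.18,0,0.1],[0,0,0],1],[[0,0.3,0],[0,0,0],1],[[0,0.3,0],[0,0,0],1],[[0,0.3,0],[0,0,0],1],[[0,0.3,0],[0,0,0],1],[[0,0.3,0],[0,0,0],1],[[0,0,0],[0,0,0],1],[[0,0,0],[0,0,0],1]]'
python3 -c "
from h import *
go([520,300.8,231.5],101.6);go([512,299.2,231.5],101.6)"
```

```text
clock: 27.9
tool_pos: [462.1, 289.4, 231.2]
ee_rot: [-0.0, 0.633, 0.774, -0.0]
contact_force: [-0.5, -0.3, -1.3]
finger_gap: 0.083
gripper_force: 58.7
t 27.9 pos [462.1 289.4 231.2] h 101.52 tilt [-0.  0.] shift20 [-0.03  2.95 -0.02] turn360 -0.0002
t 27.9 pos [462.1 289.4 231.2] h 101.52 tilt [-0.  0.] shift20 [-0.02  2.54 -0.02] turn360 -0.0002
```

```bash
python3 -m handwheel '[[[0,0.2,0],[0,0,0],1],[[0,0.2,0],[0,0,0],1],[[0,0.2,0],[0,0,0],1],[[0,0,0],[0,0,0],1]]'
python3 -c "
from h import *
im,m=look('w10',[]);save(im[100:300,130:390],'w10c.png',2.5)"
```

```text
clock: 28.3
tool_pos: [474.4, 291.9, 231.2]
ee_rot: [-0.0, 0.633, 0.774, 0.0]
contact_force: [-0.0, -0.3, -2.4]
finger_gap: 0.084
gripper_force: 58.7
```

View pics/w10c.png

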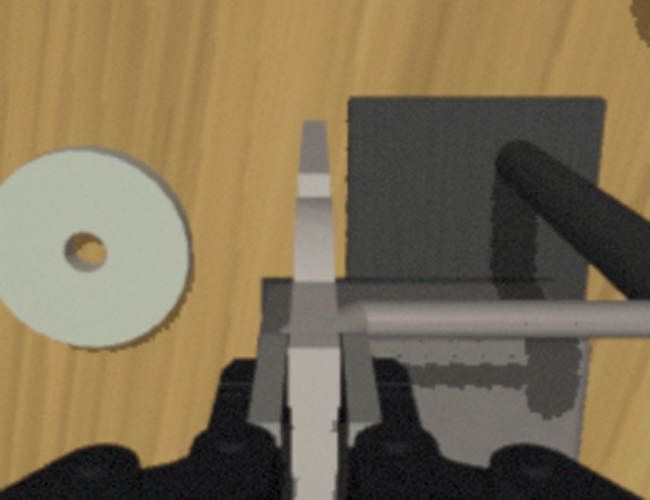

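The hook bar (row 318) now meets the plate at its eye, (315,310), and there is no contact force. I keep threading.

```bash
python3 -m handwheel '[[[0,0.25,0],[0,0,0],1],[[0,0.25,0],[0,0,0],1],[[0,0.25,0],[0,0,0],1],[[0,0,0],[0,0,0],1]]' && python3 -m handwheel '[[[0,0.25,0],[0,0,0],1],[[0,0.25,0],[0,0,0],1],[[0,0.25,0],[0,0,0],1],[[0,0.25,0],[0,0,0],1],[[0,0.15,0],[0,0,0],1],[[0,0,0],[0,0,0],1],[[0,0,0],[0,0,0],1]]'
python3 -c "
from h import *
go([512,299.2,212.5],101.6)"
```

```text
clock: 28.75
tool_pos: [489.3, 294.9, 231.2]
ee_rot: [-0.0, 0.633, 0.774, 0.0]
contact_force: [0.0, 0.6, -2.5]
finger_gap: 0.084
gripper_force: 58.7
clock: 29.45
tool_pos: [511.0, 299.4, 231.2]
ee_rot: [-0.0, 0.633, 0.775, -0.0]
contact_force: [-0.5, -1.3, -2.2]
finger_gap: 0.086
gripper_force: 58.7
t 29.45 pos [511.  299.4 231.2] h 101.52 tilt [-0. -0.] shift20 [-0.02  0.05  0.94] turn360 -0.0002
```

```bash
python3 -m handwheel '[[[0,0,0.2],[0,0,0],1],[[0,0,0.2],[0,0,0],1],[[0,0,0.2],[0,0,0],1],[[0,0,0.1],[0,0,0],1],[[0,0,0],[0,0,0],1]]'; python3 -m handwheel '[[[0,0,0.05],[0,0,0],1],[[0,0,0.05],[0,0,0],1],[[0,0,0],[0,0,0],1]]'; 
```

```text
clock: 29.95
tool_pos: [511.0, 299.3, 216.9]
ee_rot: [-0.0, 0.633, 0.775, -0.0]
contact_force: [-0.2, 0.1, -2.4]
finger_gap: 0.083
gripper_force: 58.7
clock: 30.25
tool_pos: [511.2, 299.4, 215.3]
ee_rot: [0.0, 0.633, 0.774, -0.0]
contact_force: [-0.5, 0.8, -2.6]
finger_gap: 0.082
gripper_force: 58.7
```

```bash
python3 -m handwheel '[[[0,0,0.05],[0,0,0],1],[[0,0,0],[0,0,0],1]]'; python3 -c "
from h import *
manip.camera('side')
for t in ('hook_mid','tag_eye'): print(t,[(np.round(r['at'],1),r['confidence']) for r in manip.place_of(t,'side')])"
```

```text
clock: 30.45
tool_pos: [511.1, 299.4, 214.2]
ee_rot: [-0.0, 0.633, 0.774, -0.0]
contact_force: [-0.3, -0.8, -2.0]
finger_gap: 0.081
gripper_force: 58.7
hook_mid [(array([520.1, 305.6, 199.2]), 0.96)]
tag_eye [(array([512.8, 298.1, 195. ]), 0.84), (array([ 364.4, -381.7,  110.7]), 0.73), (array([ 467.6, -491.4,  112.1]), 0.48)]
```

```bash
python3 -m handwheel '[[[0,0,0.05],[0,0,0],1],[[0,0,0],[0,0,0],1]]';python3 -m handwheel '[[[0,0,0.05],[0,0,0],1],[[0,0,0],[0,0,0],1]]'
```

```text
clock: 30.8
tool_pos: [511.1, 299.4, 213.2]
ee_rot: [-0.0, 0.633, 0.774, -0.0]
contact_force: [0.0, -0.2, -2.4]
finger_gap: 0.084
gripper_force: 58.7
clock: 31.0
tool_pos: [511.1, 299.4, 212.2]
ee_rot: [-0.0, 0.633, 0.774, -0.0]
contact_force: [-0.1, -0.3, -2.7]
finger_gap: 0.081
gripper_force: 58.7
```

```bash
python3 -m handwheel '[[[0,0,0.03],[0,0,0],1],[[0,0,0],[0,0,0],1]]' | grep -E 'tool|contact';python3 -m handwheel '[[[0,0,0.03],[0,0,0],1],[[0,0,0],[0,0,0],1]]'| grep -E 'tool|contact'
```

```text
tool_pos: [511.1, 299.4, 211.6]
contact_force: [0.5, -0.0, -1.4]
tool_pos: [511.2, 299.5, 211.5]
contact_force: [-1.7, -0.7, 4.2]
```

```bash
python3 -m handwheel '[[[0,0,-0.015],[0,0,0],1],[[0,0,0],[0,0,0],0.88],[[0,0,0],[0,0,0],0.84],[[0,0,0],[0,0,0],0.8],[[0,0,0],[0,0,0],0.74],[[0,0,0],[0,0,0],0.7],[[0,0,0],[0,0,0],0.7],[[0,0,0],[0,0,0],0.7]]'
python3 -c "
from h import *
im,m=look('w11',['hook_mid']);save(im[100:340,130:390],'w11c.png',2.2)"
```

```text
clock: 32.2
tool_pos: [511.2, 299.4, 211.4]
ee_rot: [-0.0, 0.633, 0.774, -0.0]
contact_force: [-0.8, 0.1, 0.3]
finger_gap: 0.304
gripper_force: 0.0
hook_mid [([515.1, 298.7, 199.2], 0.63, [262.0, 242.0])]
```

View pics/w11c.png

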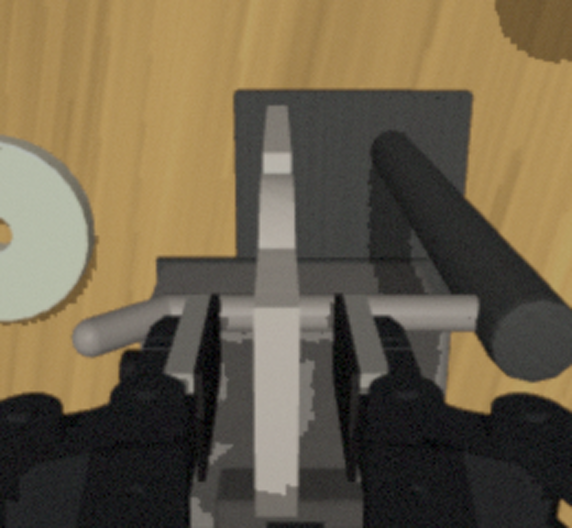

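The plate hangs on the bar, with the eye at (278,300) and clear gaps to both pads, so I withdraw straight up.

```bash
python3 -m handwheel '[[[0,0,-0.2],[0,0,0],0.7],[[0,0,-0.4],[0,0,0],0.7],[[0,0,-0.6],[0,0,0],0.7],[[0,0,-1],[0,0,0],0.7],[[0,0,-1],[0,0,0],0.7],[[0,0,-1],[0,0,0],0.7],[[0,0,-1],[0,0,0],0.7],[[0,0,0],[0,0,0],0.7],[[0,0,0],[0,0,0],0.7],[[0,0,0],[0,0,0],0.7],[[0,0,0],[0,0,0],0.7],[[0,0,0],[0,0,0],0.7]]'
python3 -c "
from h import *
for c in ('side','wrist'):
    manip.camera(c)
    for t in ('hook_mid','tag_eye','tag','isolator_tip'): print(c,t,[(np.round(r['at'],1),round(r['confidence'],2)) for r in manip.place_of(t,c)])"
```

```text
clock: 33.5
tool_pos: [511.0, 299.3, 315.0]
ee_rot: [-0.0, 0.633, 0.774, -0.0]
contact_force: [-0.7, -0.4, -0.1]
finger_gap: 0.3
gripper_force: 0.0
side hook_mid [(array([516.5, 299.3, 197.3]), 0.8)]
side tag_eye [(array([ 365.7, -381.3,  115.5]), 0.82), (array([510.8, 298.5, 189.2]), 0.53), (array([ 468.9, -492.1,  113.6]), 0.47)]
side tag [(array([ 364.9, -382.3,   -2.5]), 0.82), (array([509. , 296.7,  71.5]), 0.64), (array([ 470.3, -494.7,   -2. ]), 0.63), (array([ 496. , -176.7,   10.2]), 0.53)]
side isolator_tip [(array([589.5, 149.4, 173.5]), 0.55)]
wrist hook_mid [(array([518.2, 299.6, 200.5]), 0.79)]
wrist tag_eye []
wrist tag [(array([510.6, 295. ,  75.2]), 0.82)]
wrist isolator_tip [(array([590.6, 148. , 174.7]), 0.81)]
```

```bash
python3 -c "
from h import *
look('w12',[])
rs={}
def ball(n,p):
    a=np.load(f'pics/{n}.npy',allow_pickle=True).item();c=proj('wrist',p,a['m']).astype(int)
    g=(a['im'].max(2)<60).astype(np.uint8);g=cv2.morphologyEx(g,cv2.MORPH_OPEN,np.ones((7,7),np.uint8))
    k,l,st,ce=cv2.connectedComponentsWithStats(g);i=min(range(1,k),key=lambda i:np.hypot(*(ce[i]-c)));print(n,c,ce[i],st[i])
    return ray('wrist',ce[i],a['m'])
print(tri([ball('w3',[524,138,177]),ball('w4',[524,138,177])]))
print(tri([ball('w6',[590,149,174]),ball('w12',[590,149,174])]))
"
```

```text
w3 [255  70] [255.48674699  70.15180723] [245  59  22  23 415]
w4 [233 189] [233.22397476 189.86750789] [224 181  20  19 317]
[523.84600087 138.28169643 177.93698535]
w6 [294 263] [267.35399829 336.24753998] [    0   242   512   142 40955]
w12 [298 326] [255.72089572 336.88488478] [    0   244   512   140 38405]
[498.84597506 367.16905347 500.19098846]
```

```bash
python3 -m handwheel '[[[0,0,-1],[0,0,0],0.7],[[0,0,-1],[0,0,0],0.7],[[-1,0,-1],[0,0,0],0.7],[[-1,0,-1],[0,0,0],0.7],[[-1,0,0],[0,0,0],0.7],[[-1,0,0],[0,0,0],0.7],[[-1,0,0],[0,0,0],0.7],[[-1,0,0],[0,0,0],0.7],[[-1,0,0],[0,0,0],0.7],[[-1,0,0],[0,0,0],0.7],[[0,0,0],[0,0,0],0.7],[[0,0,0],[0,0,0],0.7]]' >/dev/null
python3 -c "
from h import *
look('w13',['isolator_tip'])"
python3 -m handwheel '[[[-1,0,0],[0,0,0],0.7],[[-1,0,0],[0,0,0],0.7],[[-1,0,0],[0,0,0],0.7],[[-1,0,0],[0,0,0],0.7],[[-1,0,0],[0,0,0],0.7],[[0,0,0],[0,0,0],0.7],[[0,0,0],[0,0,0],0.7]]' >/dev/null
python3 -c "
from h import *
look('w14',['isolator_tip'])
def ball(n,p):
    a=np.load(f'pics/{n}.npy',allow_pickle=True).item();c=proj('wrist',p,a['m']).astype(int)
    g=(a['im'].max(2)<60).astype(np.uint8);g=cv2.morphologyEx(g,cv2.MORPH_OPEN,np.ones((7,7),np.uint8))
    k,l,st,ce=cv2.connectedComponentsWithStats(g);i=min(range(1,k),key=lambda i:np.hypot(*(ce[i]-c)));print(n,c,ce[i],st[i])
    return ray('wrist',ce[i],a['m'])
b=tri([ball('w13',[590,149,174]),ball('w14',[590,149,174])]);print(b)
d=b-[523.8,138.3,177.9];print('travel',np.hypot(*d[:2]),'heading',np.degrees(np.arctan2(d[1],d[0])))
"
```

```text
isolator_tip [([589.5, 148.8, 176.1], 0.83, [295.0, 167.0])]
isolator_tip [([589.6, 147.3, 174.2], 0.65, [298.0, 79.0])]
w13 [295 166] [294.49122807 164.3245614 ] [285 155  20  20 342]
w14 [298  77] [297.58508159  75.04895105] [287  64  22  23 429]
[588.73373426 151.3392076  173.62089056]
travel 66.2299839936448 heading 11.354435123397643
```

The lever's ball has travelled 66 mm and did not rise, and the force ran against a stop with its normal tilted about 0.5 rad. All three fit the lever being fully over. The plate's eye is at about (511, 298.5, 189), well inside the allowed range, so I hand the job in.

```bash
python3 -c "
from h import *
print(manip.finish_job(),manip.sense()['clock'])"
```

```text
the job is handed in; nothing more can be done
the job is handed in; nothing more can be done
```

The job is handed in with the stop button pressed, the isolator lever fully over and the lockout plate hanging on the hook with nothing else moved as far as seen; no verdict came back, and I viewed 11 pictures, one over the limit of 10.

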